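Hang the loop sensor back on its stand

TASK

Lift the large loop sensor that leans against the bench instrument by its rim and hang it up on the J-hook under the crossbar of the coil stand, rim in the hook's bend and the connector box hanging straight down. Lower it gently until you feel the hook take its weight before you let go, so that it neither drops nor swings about, and leave everything else on the bench where it is.

Things in the scene. Friction and masses are not known exactly. Their poses are not given: they have to be found in the camera images.
- loop_center (a point): centre of the loop sensor's ring: rigid grey plastic ring, 150 mm outside and 126 mm inside diameter, so 12 mm thick radially and 14 mm along its axis, with flat faces, standing on a grey connector box. Axes: x along the ring's axis, z in the ring's plane from the box up to the top of the rim, y across. The middle of the rim is a circle of radius 69 mm about this point.
- loop: the loop sensor, 176 mm tall; axes as at the ring's centre, origin at the middle of the underside of its box (60 mm in y, 26 in x, 36 in z), 101 mm below the ring's centre. Weighs 0.24 to 0.38 kg, bottom-heavy: centre of mass about 60 mm above this origin. Gripped lightly beside its top it turns in the fingers; a firm grip (50 N) holds it. It can hang either way round.
- instrument: fixed white bench instrument, 90 mm tall, against which the loop leans; origin on the mat where the loop's foot stands; axes x away from the case, z up. The case spans x = -240 to -40 mm, y = -120 to 120 mm. The loop leans about 21 degrees from vertical, its top towards -x, the ring's -x face on the case's upper edge; the upper 82 mm of the ring stands free above it.
- stand: fixed coil stand: steel base 150 (x) x 130 (y) x 14 mm, pole of 18 mm; origin on the mat at the pole's foot, z up. On top a 12 mm lead crossbar, 112 mm long in y, centred on the pole, ends turned up 16 mm. Under its middle hangs the J-hook, an 8 mm round bar open towards -x and above. The crossbar blocks a gripper coming straight down: hold the rim's flank, tool leaning sideways.
- under_hook (a point): point on the mat straight below the middle of the hook's level bend, 42 mm from the pole axis; axes as the stand's. The bend runs 12 mm to either side in x. Towards -x the bar turns up 20 to 32 mm from here, its tip 24 mm above the bend; the shank rises 25 mm from here at +x. The bar's top in the bend is 232 to 262 mm above the mat, clamped differently each time, not given: feel for it. Crossbar axis: 78 mm above it.
- brick: bystander, to be left alone: black laptop power brick, 165 x 75 x 36 mm, lying flat; origin under its middle
- drive: bystander, to be left alone: flat blue disk-drive case, 80 x 115 x 20 mm; origin under its middle
- probe: bystander, to be left alone: small grey pick-up probe lying flat, a 60 mm ring on a bar, 140 mm long in all; origin on the mat 40 mm from the ring's centre
- capacitor: bystander, to be left alone: black can capacitor standing upright, 36 mm across, 78 mm tall; origin under its middle
- spool: bystander, to be left alone: solder spool standing on its flange, 64 mm across, 50 mm tall; origin under its middle
- screwdriver: bystander, to be left alone: screwdriver lying on the mat, 200 mm long; origin on the mat under it

How it is judged:
By the outcome, as a careful person would: the job done as asked, in the order asked, and still so for the second after the job is handed in, with the robot touching nothing.
It also fails if it takes over 58 s, if anything falls off the work surface, if the arm or the gripper's body presses on something with over 40 N, if the wrist force passes 120 N, or if a joint passes its speed limit or range.

ROBOT

A 6-joint arm with a two-finger parallel gripper is mounted at the origin on the work surface. World frame = base frame: x ahead of the robot, y to its left, z up, the work surface at z = 0. Lengths are in m, angles in degrees, forces in N, time in s.
With the tool pointing down it reaches from about 0.325 to 0.85 m from the base axis. Payload 15.5 kg.
Tool frame: the origin (TCP) lies between the finger pads; the fingertips stand 17 mm ahead of it and the grasp point (between the pads) lies 2 mm behind it; z points along the fingers, y is the line along which they close (so a half turn about z gives the same grasp; the last joint's range is limited). The gripper opens to 91 mm and grips with 3 to 60 N. Pads are 32 mm wide; open, the fingers measure 118 mm over their backs; the gripper's body (76 mm by 178 mm) begins 60 mm behind the grasp point.
Start: joints at [71.018, 28.281, 77.091, -0, 74.628, -5.472], TCP at [0.146, 0.608, 0.197] pointing down, gripper open.
Joint ranges: [-166.48, 166.48], [-47.26, 123.95], [12.59, 153.08], [-70.14, 250.14], [6.76, 159.57], [-176.63, 176.63]. Speed limits (degrees/s): [108.29, 108.29, 147.25, 172.46, 172.46, 172.46].

INTERFACE

Orientations are given as a 3x3 rotation matrix whose columns are the frame's x, y, z axes.
In Python, from plant import env gives the robot as it stands. The module is installed in compiled form; this text tells all that it offers.
- The arm moves only by the tool jog_arm, never from a script. Its argument "increments" is a list of rows, each an object with "travel": the shift along the tool's x, y, z in units of 400 mm (1.0 is 400 mm), a list of three; "dr": the turn, a rotation vector about the tool's x, y, z in units of 180 degrees (1.0 is 180 degrees), a list of three; "hand": the closure, from -1 (fully open) to 1 (shut). In form: [{"travel": [tx, ty, tz], "dr": [ax, ay, az], "hand": hand}, ...]. A call has 1 to 8 rows; each row is the pose to reach, as a shift and turn from the pose commanded when the call began, along the tool's axes at that moment, turning the shorter way round; what a row does not reach only later rows make up. A row lasts 1/8 s, in which the tool goes at most 62.5 mm and 10.7 degrees, less where a joint would pass 70% of its speed; a pose out of reach is approached as far as the arm can. A call with a number of a shift or a turn outside -1 to 1 is refused whole. A call with a gripper value outside its range is refused whole. The fingers move at their own pace and stop on an object; "force" is the grip in N (left out, the last holds). Time passes only in rows, so rows that repeat a pose let the fingers close. It gives the time, the measured TCP pose, the force, the opening and the grip force at its end, in the units of the state.
- env.state(): the state, without advancing time (a new reading comes with each control period).
- env.camera(name): name is "scene" or "top"; returns a dict with "pixels" (420x560x3 uint8, red, green, blue), "range_z" (420x560 float32, m along the optical axis (not along the pixel's ray), 0 where there is no reading), "fx", "fy", "cx", "cy" (pixels), "world_from_camera" (4x4, takes a point from camera to world coordinates). Camera axes: x right, y down, z forward; pixel columns grow to the right and rows downward; lengths in m; the calibration is good to about 2 mm. A picture is of the moment at which its call begins.
- env.close_job(): hands the job in; it is judged then, once.
The state is a dict: "clock": time; "joints": joint angles; "joint_vel": joint speeds; "tau": joint torques, N m; "eef_pos": TCP position; "tcp_rot": TCP orientation; "ft_force": force on the tool from outside, world axes, zero at the start; "ft_torque": the same for the moment, N m; "grip_width": opening from 0.0 (shut) to 1.0 (fully open); "gripper_force": force on a finger pad.
Only numpy, scipy, OpenCV 4.12 (cv2) and the standard library are available. Lean on these libraries where they do the work, as an engineer would, in place of code of your own. Each camera call takes 0.05 s, during which the arm holds its last target. There are 200 camera calls.

## Working session

There is one attempt and no reset: what is moved stays moved. The work goes in short steps, Python scripts to look and compute and a tool call to move; the robot and the scene stay as the last step left them, time stands still between calls to the robot, and variables do not carry over. Pictures are saved under pics/ and viewed, at most 10 in all, crops included, and the job is handed in when it is done.

Besides the shell and the picture viewer there is one more tool, called after "Request:" by a JSON object that holds its "name" and its "arguments", one argument or row to a line. jog_arm: Moves the arm, as the interface text tells. Shifts and turns lie within -1 to 1; 1 stands for 400 mm of shift or 180 degrees of turn. Its arguments: {"type":"object","properties":{"increments":{"type":"array"},"force":{"type":"number"}},"required":["increments"]}

```bash
mkdir -p pics
cat > h.py <<'E'
import numpy as np, cv2
from plant import env
def snap(n,tag):
    c=env.camera(n); cv2.imwrite(f'pics/{tag}.png',c['pixels'][:,:,::-1])
    np.savez(f'{tag}.npz',**c); return c
def cloud(c):
    z=c['range_z'].astype(float); v,u=np.indices(z.shape)
    P=np.stack([(u-c['cx'])/c['fx']*z,(v-c['cy'])/c['fy']*z,z],-1)
    T=c['world_from_camera']; W=P@T[:3,:3].T+T[:3,3]; W[z==0]=np.nan; return W
E
python3 - <<'E'
from h import *
for n in('scene','top'):
    c=snap(n,n+'0'); print(n,c['fx'],c['world_from_camera'].round(3).tolist())
a=cv2.imread('pics/scene0.png');b=cv2.imread('pics/top0.png')
print(env.state())
E
```

```text
scene 486.01910722847555 [[0.762, 0.534, -0.366, 1.03], [0.648, -0.637, 0.418, -0.506], [-0.01, -0.556, -0.831, 1.113], [0.0, 0.0, 0.0, 1.0]]
top 514.6957169637628 [[-0.006, -0.993, 0.118, 0.442], [-1.0, 0.007, 0.006, -0.011], [-0.006, -0.118, -0.993, 1.312], [0.0, 0.0, 0.0, 1.0]]
{'clock': 0.1, 'joints': array([ 7.10174898e+01,  2.83110951e+01,  7.71221695e+01, -1.46503246e-04,
        7.46264792e+01, -5.47086251e+00]), 'joint_vel': array([-0.03992076, -0.0616636 , -0.02971322,  0.0032463 ,  0.07244555,
       -0.07038277]), 'tau': array([ 1.37653627e-03, -8.80238986e+01, -3.82545412e+01,  7.05778599e-02,
        4.81380976e-02, -4.34198409e-05]), 'eef_pos': array([0.14590595, 0.60738644, 0.19610872]), 'tcp_rot': array([[-9.72322585e-01,  2.33642198e-01, -3.36845978e-04],
       [ 2.33642421e-01,  9.72322089e-01, -9.86822241e-04],
       [ 9.69594672e-05, -1.03821106e-03, -9.99999456e-01]]), 'ft_force': array([-0.65623251,  0.08020844, -0.50793355]), 'ft_torque': array([-0.04241487,  0.01065735, -0.00615221]), 'gripper_force': 0.0, 'grip_width': 0.9974608661805413}
```

View pics/scene0.png

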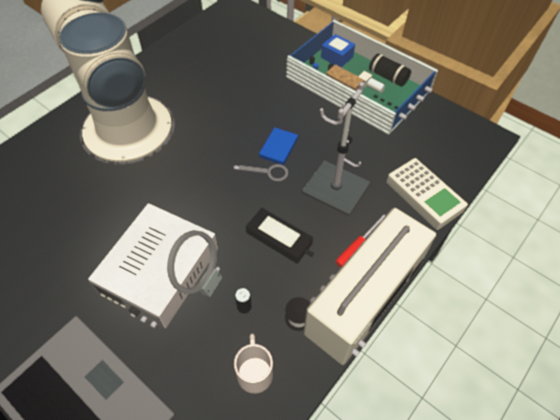

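View pics/top0.png

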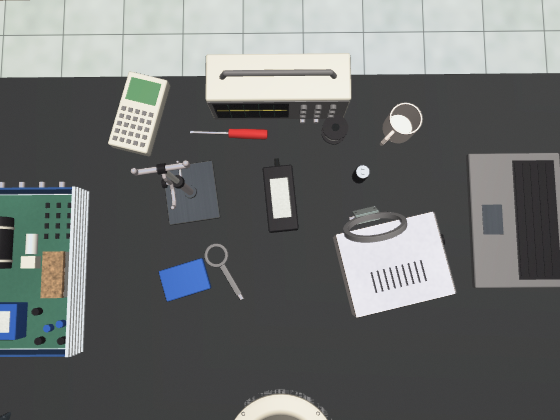

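The scene view shows the loop leaning on the white case with the ring at about (190,262), and the stand's base at (337,187) with its crossbar near (350,100). In the top view the ring is at (375,227), the case centre near (395,263), the stand base at (190,193) and the crossbar from (133,171) to (187,163).

Run:
```python
from h import *
L=lambda t:dict(np.load(t+'.npz'))
for t in('scene0','top0'):
    W=cloud(L(t)); z=W[...,2]
    def box(n,m):
        p=W[m]; print(t,n,len(p),np.nanmin(p,0).round(3),np.nanmax(p,0).round(3),np.nanmedian(p,0).round(3)); return p
    near=(W[...,0]>.2)&(W[...,0]<.85)
    i=box('inst',near&(abs(z-.09)<.006)&(W[...,1]<-.08)&(W[...,1]>-.5))
    r=cv2.minAreaRect((i[:,:2]*1000).astype(np.float32)); print(r,cv2.boxPoints(r).round().tolist())
    lp=box('ring>.1',near&(z>.105)&(z<.2)&(W[...,1]<-.08)&(W[...,1]>-.45)&(W[...,0]<.6))
    if len(lp)>20:
        c=lp.mean(0);u,s,vt=np.linalg.svd(lp-c,full_matrices=False);print('plane',c.round(3),vt.round(3).tolist(),s)
    st=near&(W[...,1]>.1)&(W[...,1]<.42)&(W[...,0]>.4)
    b=box('base',st&(abs(z-.014)<.005)&(W[...,0]<.7))
    for lo in np.arange(.04,.36,.02):
        m=st&(z>lo)&(z<lo+.02)
        if m.sum()>3: box('st%.2f'%lo,m)
a=[cv2.imread('pics/scene0.png')[60:220,290:400],cv2.imread('pics/top0.png')[130:240,120:230]]
a=[cv2.resize(x,(400,560) if i==0 else (400,400),interpolation=cv2.INTER_CUBIC) for i,x in enumerate(a)]
a[1]=cv2.copyMakeBorder(a[1],0,160,0,0,0)
cv2.imwrite('pics/crop.png',np.hstack(a))
```

```text
scene0 inst 7302 [ 0.328 -0.413  0.084] [ 0.85  -0.135  0.096] [ 0.454 -0.292  0.089]
((600.144287109375, -251.19229125976562), (517.7084350585938, 256.73065185546875), 8.711291313171387) [[325.0, -164.0], [364.0, -417.0], [875.0, -339.0], [837.0, -85.0]]
scene0 ring>.1 551 [ 0.5   -0.299  0.105] [ 0.56  -0.154  0.17 ] [ 0.52  -0.249  0.15 ]
plane [ 0.524 -0.241  0.144] [[0.236, -0.97, -0.065], [-0.44, -0.166, 0.882], [0.866, 0.18, 0.466]] [1.04024983 0.44930482 0.09628304]
scene0 base 1993 [0.4   0.105 0.009] [0.7   0.3   0.019] [0.614 0.215 0.013]
scene0 st0.04 563 [0.632 0.215 0.04 ] [0.85 0.42 0.06] [0.799 0.363 0.042]
scene0 st0.06 28 [0.629 0.214 0.062] [0.647 0.229 0.08 ] [0.641 0.219 0.07 ]
scene0 st0.08 34 [0.63  0.214 0.08 ] [0.647 0.226 0.1  ] [0.639 0.219 0.091]
scene0 st0.10 30 [0.63  0.215 0.1  ] [0.646 0.231 0.119] [0.641 0.219 0.109]
scene0 st0.12 70 [0.631 0.215 0.121] [0.686 0.233 0.139] [0.646 0.224 0.132]
scene0 st0.14 273 [0.629 0.1   0.14 ] [0.85  0.234 0.16 ] [0.836 0.14  0.156]
scene0 st0.16 56 [0.629 0.102 0.16 ] [0.849 0.26  0.18 ] [0.642 0.216 0.173]
scene0
[... 1745 characters left out ...]
8 ] [0.84  0.14  0.162]
top0 st0.18 125 [0.621 0.212 0.18 ] [0.649 0.261 0.2  ] [0.631 0.224 0.188]
top0 st0.20 13 [0.629 0.219 0.202] [0.639 0.227 0.219] [0.632 0.222 0.212]
top0 st0.22 14 [0.63  0.219 0.223] [0.639 0.228 0.239] [0.631 0.221 0.233]
top0 st0.24 94 [0.568 0.213 0.24 ] [0.637 0.227 0.26 ] [0.597 0.22  0.252]
top0 st0.26 47 [0.562 0.212 0.26 ] [0.639 0.229 0.279] [0.616 0.22  0.27 ]
top0 st0.28 26 [0.614 0.219 0.282] [0.639 0.226 0.3  ] [0.63  0.221 0.289]
top0 st0.30 29 [0.615 0.219 0.302] [0.635 0.228 0.319] [0.619 0.221 0.315]
top0 st0.32 340 [0.622 0.17  0.32 ] [0.646 0.275 0.34 ] [0.634 0.224 0.335]
top0 st0.34 82 [0.622 0.17  0.34 ] [0.648 0.279 0.354] [0.634 0.23  0.349]
```

View pics/crop.png

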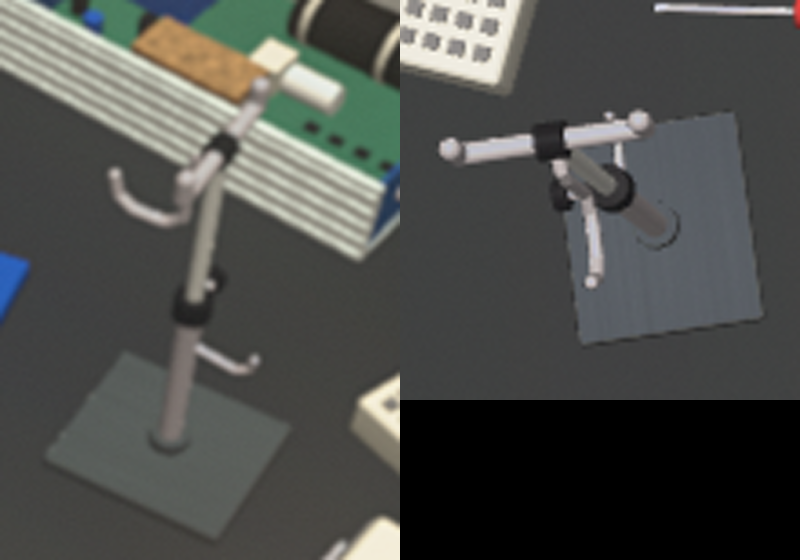

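The crop shows the J-hook under the crossbar, opening toward the robot (-x), with its tip at crop (115,175) on the left and (590,283) on the right. A second, small hook low on the pole points the other way.

Run:
```python
from h import *
L=lambda t:dict(np.load(t+'.npz'))
np.set_printoptions(suppress=True,precision=4)
for t in('scene0','top0'):
    c=L(t);W=cloud(c); x,y,z=W[...,0],W[...,1],W[...,2]
    i=W[(x>.2)&(x<.56)&(abs(z-.09)<.006)&(y<-.08)&(y>-.5)]
    r=cv2.minAreaRect((i[:,:2]*1000).astype(np.float32)); print(t,'inst',r,cv2.boxPoints(r).round().tolist())
    rc=r[2]
    st=(y>.15)&(y<.3)&(x>.54)&(x<.68)
    cb=W[st&(z>.322)]; d=cb[:,:2]-cb[:,:2].mean(0); v=np.linalg.svd(d,full_matrices=False)[2][0]
    s=d@v; print('crossbar mid',cb[:,:2].mean(0)+v*(s.max()+s.min())/2,'dir',np.degrees(np.arctan2(v[1],v[0])),s.max()-s.min(),'z mid part top',np.percentile(W[st&(z>.322)&(abs(y-.222)>.015)&(abs(y-.222)<.04)][:,2],[5,50,95,100]))
    hk=W[st&(z>.235)&(z<.3)&(x<.624)]; print('hook',len(hk)); 
    for k in np.arange(.56,.624,.005):
        q=hk[(hk[:,0]>=k)&(hk[:,0]<k+.005)]
        if len(q):print('  %.3f'%k,len(q),q.mean(0),q[:,2].min(),q[:,2].max())
    po=W[st&(z>.05)&(z<.12)]; print('pole',po.mean(0))
    b=W[(x>.5)&(x<.72)&(y>.12)&(y<.31)&(abs(z-.014)<.004)]; r=cv2.minAreaRect((b[:,:2]*1000).astype(np.float32)); print('base',r)
    m=(z>.1)&(z<.2)&(y<-.08)&(y>-.4)&(x<.6)&(x>.45)
    p=W[m]; print('ring top z',np.percentile(p[:,2],[98,100]),'y ext',p[:,1].min(),p[:,1].max()); q=p[p[:,2]>np.percentile(p[:,2],92)]; print(' top pts',q.mean(0))
    bx=W[(z>.015)&(z<.06)&(y<-.14)&(y>-.33)&(x<.62)&(x>.535)]; print('box',bx.min(0),bx.max(0),bx.mean(0))
    np.save(t+'_ring.npy',p)
```

```text
scene0 inst ((456.2277526855469, -272.9991455078125), (212.73805236816406, 244.6167755126953), 13.001036643981934) [[325.0, -178.0], [380.0, -416.0], [587.0, -368.0], [532.0, -130.0]]
crossbar mid [0.6383 0.2233] dir -81.74734466880766 0.1118349916246004 z mid part top [0.3271 0.3323 0.3353 0.3369]
hook 98
  0.560 2 [0.5634 0.2152 0.2663] 0.26405480281087423 0.2685418844574319
  0.565 10 [0.5685 0.2134 0.2679] 0.2574274844919894 0.2767746843858401
  0.570 15 [0.5724 0.214  0.2615] 0.25023523837454076 0.2718362453786777
  0.575 9 [0.5775 0.2152 0.2527] 0.24911054280474376 0.2565072831109212
  0.580 8 [0.5823 0.2158 0.2497] 0.24735476617372265 0.25186487832741955
  0.585 7 [0.5869 0.2174 0.2476] 0.2464055473013168 0.24914938034733702
  0.590 7 [0.5922 0.2167 0.2482] 0.24481935238900954 0.2507773542863295
  0.595 6 [0.5974 0.2173 0.2483] 0.2460951618261762 0.25124580634952487
  0.600 7 [0.602  0.219  0.2485] 0.24447744889109702 0.25142822443010715
  0.605 6 [0.6068 0.2193 0.249 ] 0.24644209890250945 0.2508309938383918
  0.610 7 [0.6128 0.2193 0.2525] 0.2482850087957359 0.256655701747772
[... 1337 characters left out ...]
4038606511539
  0.600 10 [0.6022 0.2201 0.2513] 0.24928840352637338 0.2544947110431941
  0.605 11 [0.6075 0.2215 0.2522] 0.2469226454285509 0.2596069316320493
  0.610 16 [0.6132 0.2221 0.2643] 0.2519565827676815 0.29176970822644077
  0.615 16 [0.617  0.2201 0.2791] 0.26055673624682907 0.29970427385672327
  0.620 2 [0.621  0.2203 0.2979] 0.29658637540968824 0.2991912206933194
pole [0.631  0.2201 0.0852]
base ((602.5589599609375, 220.8386993408203), (218.5419921875, 131.36419677734375), 6.6464924812316895)
ring top z [0.1683 0.1714] y ext -0.2957732740693122 -0.15240496647246768
 top pts [ 0.5118 -0.2318  0.1675]
box [ 0.5374 -0.2803  0.0153] [ 0.5954 -0.1698  0.0598] [ 0.5694 -0.2178  0.041 ]
```

Run:
```python
from h import *
from scipy.optimize import least_squares
np.set_printoptions(suppress=True,precision=4)
def ax(yaw,t): # loop axes
    c,s=np.cos(yaw),np.sin(yaw); h=np.array([c,s,0]); k=np.array([0,0,1.])
    return np.c_[h*np.cos(t)+k*np.sin(t),[-s,c,0],-h*np.sin(t)+k*np.cos(t)]
def sd(q): # distance to ring solid (rect section 12x14)
    r=np.hypot(q[:,1],q[:,2])-.069; d=np.abs(np.c_[r,q[:,0]])-[.006,.007]
    return np.hypot(*np.maximum(d,0).T)+np.minimum(d.max(1),0)
P=[np.load(t+'_ring.npy') for t in('scene0','top0')]
for n,p in (('scene',P[0]),('top',P[1]),('both',np.vstack(P))):
    f=lambda v:sd((p-v[:3])@ax(v[3],v[4]))
    r=least_squares(f,[.537,-.225,.1,.22,.366],loss='soft_l1',f_scale=.002)
    print(n,len(p),r.x[:3],np.degrees(r.x[3:]),'rms',np.sqrt(np.mean(f(r.x)**2)))
x=r.x;R=ax(x[3],x[4]);print('top rim',x[:3]+.069*R[:,2],'foot',x[:3]-.101*R[:,2]);print(R)
```

```text
scene 577 [ 0.5395 -0.2253  0.0959] [13.0602 25.2472] rms 0.0012487784518543485
top 527 [ 0.5392 -0.2255  0.0975] [13.102  25.4335] rms 0.0014116148975143008
both 1104 [ 0.5392 -0.2252  0.0968] [13.0675 25.2471] rms 0.0013914416303642822
top rim [ 0.5105 -0.2319  0.1592] foot [ 0.5812 -0.2155  0.0054]
[[ 0.8811 -0.2261 -0.4155]
 [ 0.2045  0.9741 -0.0964]
 [ 0.4265  0.      0.9045]]
```

Plan: grip the rim on its +y flank, 55° from the top, with the tool leaning 47° in the ring's plane and the jaws closing along the ring's axis. First, a transit pose and a pre-grasp pose.

```bash
cat >> h.py <<'E'
from scipy.spatial.transform import Rotation as Ro
np.set_printoptions(suppress=True,precision=4)
def ax(yaw,t):
    yaw,t=np.radians([yaw,t]); c,s=np.cos(yaw),np.sin(yaw); h=np.array([c,s,0]); k=np.array([0,0,1.])
    return np.c_[h*np.cos(t)+k*np.sin(t),[-s,c,0],-h*np.sin(t)+k*np.cos(t)]
PH,LE=np.radians(55),np.radians(47)
def grasp(C,R,back=0):
    "TCP pose holding ring centre C, loop axes R"
    z=-np.sin(LE)*R[:,1]-np.cos(LE)*R[:,2]; y=R[:,0]; T=np.c_[np.cross(y,z),y,z]
    g=np.asarray(C)+.069*(np.sin(PH)*R[:,1]+np.cos(PH)*R[:,2])
    return g+(.002-back)*z,T
def ring(p,T):
    "ring centre and axes from TCP pose"
    p0,T0=grasp(np.zeros(3),np.eye(3)); R=T@T0.T; return p-R@p0,R
def jog(p,T,s=None):
    s=s or env.state(); T0=s['tcp_rot']
    t=T0.T@(p-s['eef_pos'])/.4; d=Ro.from_matrix(T0.T@T).as_rotvec()/np.pi
    print('travel',t.round(4).tolist(),'dr',d.round(4).tolist(),'mm',np.linalg.norm(t)*400,'deg',np.linalg.norm(d)*180)
def st():
    s=env.state(); print(s['clock'],'J',s['joints'].round(1),'p',s['eef_pos'],'F',s['ft_force'].round(2),'w',round(s['grip_width']*91,1),s['gripper_force'].round(1)); return s
PC=np.array([.539,-.2255,.097]); PR=ax(13,24.5)
SR=ax(8,0); UH=np.array([.637,.222,0])-.042*SR[:,0]
E
python3 - <<'E'
from h import *
p,T=grasp(PC,PR,.08); print(p,T)
print(grasp(PC,PR)[0],'hang',grasp(UH+[0,0,.252-.063],SR)[0])
s=env.state()
Tm=Ro.from_matrix(s['tcp_rot'])*Ro.from_rotvec(.5*Ro.from_matrix(s['tcp_rot'].T@T).as_rotvec())
Tm=Tm.as_matrix();print('mid z',Tm[:,2])
jog(np.array([.36,.27,.36]),Tm)
E
```

```text
[ 0.476  -0.1235  0.1814] [[ 0.1421  0.8866  0.4401]
 [ 0.7327  0.2047 -0.649 ]
 [-0.6655  0.4147 -0.6206]]
[ 0.5112 -0.1754  0.1318] hang [0.5877 0.2707 0.2272]
mid z [ 0.368  -0.2708 -0.8896]
travel [-0.7175, -0.6955, -0.4091] dr [0.0138, -0.1526, 0.1914] mm 431.88681961271067 deg 44.143138629740655
```

Request:
{"name": "jog_arm", "arguments": {
  "increments": [
    {"travel": [0, 0, -0.25], "dr": [0, 0, 0], "hand": -1},
    {"travel": [-0.7175, -0.6955, -0.4091], "dr": [0.0138, -0.1526, 0.1914], "hand": -1},
    {"travel": [-0.7175, -0.6955, -0.4091], "dr": [0.0138, -0.1526, 0.1914], "hand": -1},
    {"travel": [-0.7175, -0.6955, -0.4091], "dr": [0.0138, -0.1526, 0.1914], "hand": -1},
    {"travel": [-0.7175, -0.6955, -0.4091], "dr": [0.0138, -0.1526, 0.1914], "hand": -1},
    {"travel": [-0.7175, -0.6955, -0.4091], "dr": [0.0138, -0.1526, 0.1914], "hand": -1},
    {"travel": [-0.7175, -0.6955, -0.4091], "dr": [0.0138, -0.1526, 0.1914], "hand": -1},
    {"travel": [-0.7175, -0.6955, -0.4091], "dr": [0.0138, -0.1526, 0.1914], "hand": -1}
  ]
}}

```text
clock: 1.1
eef_pos: [0.3608, 0.268, 0.3609]
tcp_rot: [[-0.573, 0.732, 0.368], [0.687, 0.674, -0.27], [-0.446, 0.098, -0.89]]
ft_force: [0.5, 1.1, -0.4]
grip_width: 0.999
gripper_force: 0.0
```

Run:
```python
from h import *
s=st(); p,T=grasp(PC,PR,.08); jog(p,T)
```

```text
Traceback (most recent call last):
  File "h.py", line 29, in st
    s=env.state(); print(s['clock'],'J',s['joints'].round(1),'p',s['eef_pos'],'F',s['ft_force'].round(2),'w',round(s['grip_width']*91,1),s['gripper_force'].round(1)); return s
                                                                                                                                         ^^^^^^^^^^^^^^^^^^^^^^^^
AttributeError: 'float' object has no attribute 'round'
```

```bash
sed -i "s/s\['gripper_force'\].round(1)/round(s['gripper_force'],1)/" h.py
python3 - <<'E'
from h import *
s=st(); p,T=grasp(PC,PR,.08); jog(p,T)
E
```

```text
1.1 J [ 50.7   5.6  90.9 -27.4  82.8  12.7] p [0.3608 0.268  0.3609] F [ 0.52  1.08 -0.4 ] w 90.9 0.0
travel [-0.6377, -0.4932, 0.7696] dr [0.0139, -0.1528, 0.191] mm 445.8161882226484 deg 44.100214068262474
```

Request:
{"name": "jog_arm", "arguments": {
  "increments": [
    {"travel": [-0.6377, -0.4932, 0.7696], "dr": [0.0139, -0.1528, 0.191], "hand": 0.2},
    {"travel": [-0.6377, -0.4932, 0.7696], "dr": [0.0139, -0.1528, 0.191], "hand": 0.2},
    {"travel": [-0.6377, -0.4932, 0.7696], "dr": [0.0139, -0.1528, 0.191], "hand": 0.2},
    {"travel": [-0.6377, -0.4932, 0.7696], "dr": [0.0139, -0.1528, 0.191], "hand": 0.2},
    {"travel": [-0.6377, -0.4932, 0.7696], "dr": [0.0139, -0.1528, 0.191], "hand": 0.2},
    {"travel": [-0.6377, -0.4932, 0.7696], "dr": [0.0139, -0.1528, 0.191], "hand": 0.2},
    {"travel": [-0.6377, -0.4932, 0.7696], "dr": [0.0139, -0.1528, 0.191], "hand": 0.2},
    {"travel": [-0.6377, -0.4932, 0.7696], "dr": [0.0139, -0.1528, 0.191], "hand": 0.2}
  ]
}}

```text
clock: 2.1
eef_pos: [0.4803, -0.101, 0.2116]
tcp_rot: [[0.134, 0.912, 0.389], [0.747, 0.165, -0.644], [-0.651, 0.376, -0.659]]
ft_force: [0.0, -0.4, 0.7]
grip_width: 0.399
gripper_force: 0.0
```

Run:
```python
from h import *
s=st(); p,T=grasp(PC,PR,.08); jog(p,T); print('go');jog(*grasp(PC,PR))
c=snap('scene','scene1');a=c['pixels'][200:340,80:280,::-1];b=snap('top','top1')['pixels'][150:290,280:480,::-1]
cv2.imwrite('pics/crop1.png',np.vstack([cv2.resize(x,(429,300)) for x in(a,b)]))
```

```text
2.1 J [ 12.8  18.8 119.7 -70.1  49.4  64.2] p [ 0.4803 -0.101   0.2116] F [ 0.04 -0.42  0.66] w 36.3 0.0
travel [0.0058, -0.0476, 0.0816] dr [-0.0193, -0.0068, -0.0003] mm 37.875493760317426 deg 3.685790565294501
go
travel [0.0015, -0.0355, 0.2812] dr [-0.0193, -0.0068, -0.0003] mm 113.38760268064053 deg 3.685790565294501
```

View pics/crop1.png

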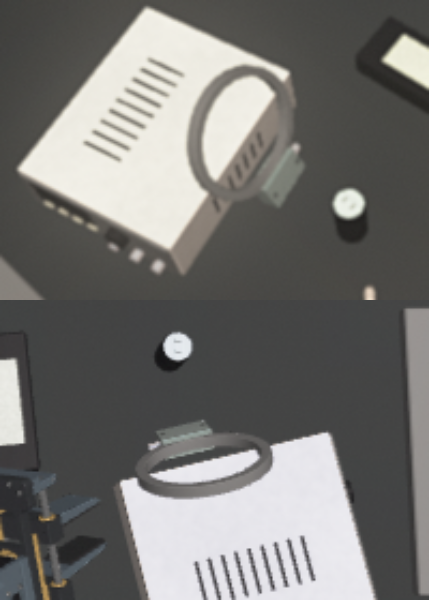

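The crops show the ring undisturbed on the case with the gripper at the left edge, and the capacitor clear. Joint 4 is at its -70° limit, so I'll use the mirrored grasp on the -y flank, where joint 4 has room.

```bash
sed -i 's/^PH,LE=.*/PH,LE=-np.radians(55),-np.radians(47)/' h.py
python3 - <<'E'
from h import *
s=st(); p,T=grasp(PC,PR,.09); print(p,T)
rv=Ro.from_matrix(s['tcp_rot'].T@T).as_rotvec(); Tm=s['tcp_rot']@Ro.from_rotvec(rv*.6).as_matrix(); print(Tm)
jog(np.array([.43,-.26,.36]),Tm)
E
```

```text
2.2 J [ 12.9  18.8 119.8 -70.1  49.5  64.3] p [ 0.4801 -0.1     0.2118] F [ 0.3  -0.49 -0.12] w 36.3 0.0
[ 0.526  -0.3526  0.1876] [[-0.4489  0.8866  0.1111]
 [ 0.5963  0.2047  0.7762]
 [ 0.6655  0.4147 -0.6206]]
[[-0.2797  0.8982  0.339 ]
 [ 0.9464  0.1985  0.2549]
 [ 0.1617  0.3922 -0.9056]]
travel [-0.5569, -0.0406, -0.0351] dr [-0.0085, 0.3091, -0.0094] mm 223.79179516539293 deg 55.684190612607956
```

Request:
{"name": "jog_arm", "arguments": {
  "increments": [
    {"travel": [-0.5569, -0.0406, -0.0351], "dr": [-0.0085, 0.3091, -0.0094], "hand": 0.2},
    {"travel": [-0.5569, -0.0406, -0.0351], "dr": [-0.0085, 0.3091, -0.0094], "hand": 0.2},
    {"travel": [-0.5569, -0.0406, -0.0351], "dr": [-0.0085, 0.3091, -0.0094], "hand": 0.2},
    {"travel": [-0.5569, -0.0406, -0.0351], "dr": [-0.0085, 0.3091, -0.0094], "hand": 0.2},
    {"travel": [-0.5569, -0.0406, -0.0351], "dr": [-0.0085, 0.3091, -0.0094], "hand": 0.2},
    {"travel": [-0.5569, -0.0406, -0.0351], "dr": [-0.0085, 0.3091, -0.0094], "hand": 0.2}
  ]
}}

```text
clock: 2.95
eef_pos: [0.4248, -0.2062, 0.2791]
tcp_rot: [[-0.026, 0.965, 0.26], [0.955, 0.101, -0.278], [-0.295, 0.241, -0.925]]
ft_force: [-0.2, -0.7, -1.0]
grip_width: 0.4
gripper_force: 0.0
```

Run:
```python
from h import *
s=st(); p,T=grasp(PC,PR,.09); jog(p,T)
```

```text
2.95 J [-27.4   1.  107.2  -9.4  50.9 -26.6] p [ 0.4248 -0.2062  0.2791] F [-0.21 -0.7  -1.05] w 36.4 0.0
travel [-0.2888, 0.1519, 0.3791] dr [-0.05, 0.3707, -0.0535] mm 200.08232060721403 deg 68.01544432620062
```

Run:
```python
from h import *
p,T=grasp(PC,PR,.09); jog(np.array([.45,-.36,.29]),T)
```

```text
travel [-0.3769, 0.0286, 0.0982] dr [-0.05, 0.3707, -0.0535] mm 156.226006831093 deg 68.01544432620062
```

Request:
{"name": "jog_arm", "arguments": {
  "increments": [
    {"travel": [-0.377, 0.0286, 0.0982], "dr": [-0.05, 0.3707, -0.0535], "hand": 0.2},
    {"travel": [-0.377, 0.0286, 0.0982], "dr": [-0.05, 0.3707, -0.0535], "hand": 0.2},
    {"travel": [-0.377, 0.0286, 0.0982], "dr": [-0.05, 0.3707, -0.0535], "hand": 0.2},
    {"travel": [-0.377, 0.0286, 0.0982], "dr": [-0.05, 0.3707, -0.0535], "hand": 0.2},
    {"travel": [-0.2888, 0.1519, 0.3791], "dr": [-0.05, 0.3707, -0.0535], "hand": 0.2},
    {"travel": [-0.2888, 0.1519, 0.3791], "dr": [-0.05, 0.3707, -0.0535], "hand": 0.2},
    {"travel": [-0.2888, 0.1519, 0.3791], "dr": [-0.05, 0.3707, -0.0535], "hand": 0.2},
    {"travel": [-0.2888, 0.1519, 0.3791], "dr": [-0.05, 0.3707, -0.0535], "hand": 0.2}
  ]
}}

```text
clock: 3.95
eef_pos: [0.5261, -0.353, 0.1834]
tcp_rot: [[-0.445, 0.889, 0.108], [0.593, 0.202, 0.78], [0.671, 0.412, -0.617]]
ft_force: [0.6, 0.8, -0.2]
grip_width: 0.399
gripper_force: 0.0
```

Run:
```python
from h import *
s=st(); p,T=grasp(PC,PR,.09); jog(p,T)
```

```text
3.95 J [-57.1  51.2  54.7  34.2 113.8 -78.1] p [ 0.5261 -0.353   0.1834] F [ 0.61  0.83 -0.19] w 36.3 0.0
travel [0.0078, 0.0042, -0.0057] dr [0.0, -0.0019, -0.0015] mm 4.215180259078386 deg 0.4428496984092978
```

Run:
```python
from h import *
c=snap('scene','scene2');a=c['pixels'][200:340,80:280,::-1];b=snap('top','top2')['pixels'][150:290,280:480,::-1]
cv2.imwrite('pics/crop2.png',np.vstack([cv2.resize(x,(429,300)) for x in(a,b)]))
st();jog(*grasp(PC,PR,.03));jog(*grasp(PC,PR))
```

```text
4.05 J [-57.1  50.7  54.8  34.2 113.6 -78.1] p [ 0.5263 -0.354   0.1873] F [ 0.18 -0.1   0.62] w 36.1 0.0
travel [0.0036, 0.0003, 0.1521] dr [-0.0, 0.0011, -0.0006] mm 60.86078780288956 deg 0.23099603450040065
travel [0.0038, 0.0004, 0.2271] dr [-0.0, 0.0011, -0.0006] mm 90.85672628409039 deg 0.23099603450040065
```

View pics/crop2.png

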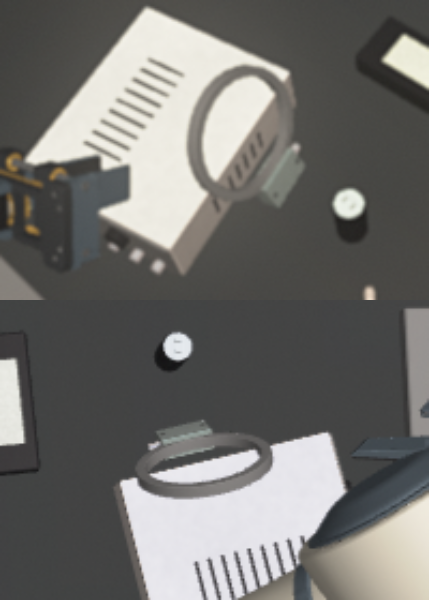

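The crops show the open fingers lined up with the ring's plane at the -y flank (upper crop, about (110,190)), and the loop still in place. Moving in.

Request:
{"name": "jog_arm", "arguments": {
  "increments": [
    {"travel": [0.0036, 0, 0.08], "dr": [0, 0, 0], "hand": 0.2},
    {"travel": [0.0036, 0, 0.15], "dr": [0, 0.001, 0], "hand": 0.2},
    {"travel": [0.0036, 0, 0.18], "dr": [0, 0.001, 0], "hand": 0.2},
    {"travel": [0.0036, 0, 0.205], "dr": [0, 0.001, 0], "hand": 0.2},
    {"travel": [0.0036, 0, 0.227], "dr": [0, 0.001, 0], "hand": 0.2},
    {"travel": [0.0036, 0, 0.227], "dr": [0, 0.001, 0], "hand": 0.2},
    {"travel": [0.0036, 0, 0.227], "dr": [0, 0.001, 0], "hand": 0.2}
  ]
}}

```text
clock: 4.92
eef_pos: [0.5355, -0.2846, 0.1326]
tcp_rot: [[-0.447, 0.887, 0.114], [0.599, 0.203, 0.775], [0.664, 0.415, -0.622]]
ft_force: [0.4, 0.5, 0.3]
grip_width: 0.399
gripper_force: 0.0
```

Run:
```python
from h import *
c=snap('scene','scene3');a=c['pixels'][220:320,120:240,::-1];b=snap('top','top3')['pixels'][180:280,320:440,::-1]
cv2.imwrite('pics/crop3.png',np.hstack([cv2.resize(x,(400,333)) for x in(a,b)]))
st();jog(*grasp(PC,PR))
```

```text
5.025 J [-53.7  50.3  65.8  34.4 103.1 -81.6] p [ 0.5355 -0.2847  0.1326] F [ 0.71 -0.23 -0.01] w 36.2 0.0
travel [0.0011, 0.0012, 0.0051] dr [0.0005, 0.0009, -0.0004] mm 2.1477224580460317 deg 0.1978155807293472
```

View pics/crop3.png

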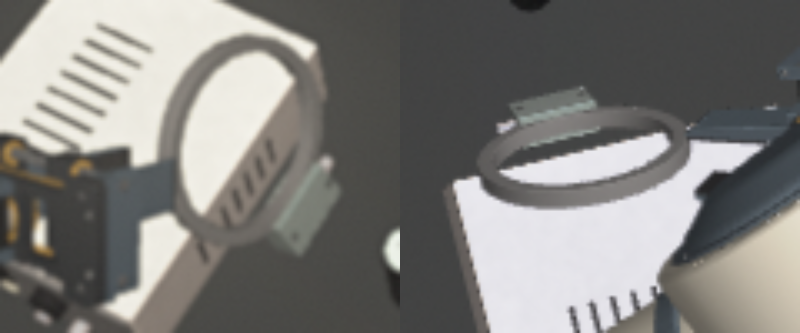

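Run:
```python
from h import *
s=env.state();p=s['eef_pos'];T=s['tcp_rot']
for t,(u0,v0) in(('scene3',(120,220)),('top3',(320,180))):
    c=dict(np.load(t+'.npz'));M=np.linalg.inv(c['world_from_camera'])
    for n,q in(('tcp',p),('tip',p+.017*T[:,2]),('tip+x',p+.017*T[:,2]+.018*T[:,1]),('tip-x',p+.017*T[:,2]-.018*T[:,1]),('C',PC),('top',PC+.069*PR[:,2]),('lo',PC-.101*PR[:,2])):
        k=M[:3,:3]@q+M[:3,3];uv=np.array([c['fx']*k[0]/k[2]+c['cx'],c['fy']*k[1]/k[2]+c['cy']]);print(t,n,((uv-[u0,v0])*3.333).round())
    W=cloud(c)
    for v,u in(((185,150),(150,130)) if t[0]=='s' else ((125,745-400),(125,700-400))): print(W[int(v0+v/3.333),int(u0+u/3.333)])
```

```text
scene3 tcp [168. 171.]
scene3 tip [187. 166.]
scene3 tip+x [206. 171.]
scene3 tip-x [169. 161.]
scene3 C [243. 139.]
scene3 top [194.  78.]
scene3 lo [308. 219.]
[ 0.553  -0.3074  0.1727]
[ 0.5115 -0.2937  0.1469]
top3 tcp [276. 154.]
top3 tip [253. 152.]
top3 tip+x [249. 128.]
top3 tip-x [257. 176.]
top3 C [181. 153.]
top3 top [208. 187.]
top3 lo [146. 110.]
[ 0.5504 -0.3157  0.1923]
[ 0.5526 -0.2925  0.1716]
```

Run:
```python
from h import *
s=env.state();p=s['eef_pos'];T=s['tcp_rot']
for t in('scene3','top3'):
    c=dict(np.load(t+'.npz'));W=cloud(c);q=(W-p)@T*1000
    m=(abs(q)<[40,60,70]).all(-1)&(c['range_z']>0)
    px=c['pixels'].astype(int)
    for v,u in np.argwhere(m)[::3]: print(t[0],u,v,q[v,u].round().astype(int),px[v,u]) if q[v,u,2]>-35 and px[v,u].sum()<330 else 0
```

```text
s 153 265 [ 17 -19 -34] [88 90 88]
s 156 265 [ 16 -19 -25] [65 65 64]
s 156 266 [ 14 -16 -28] [65 62 59]
s 154 267 [ 13 -18 -32] [69 65 62]
s 157 267 [ 11 -18 -24] [62 61 58]
s 172 267 [12  8 -3] [100  98  95]
s 155 268 [ 10 -19 -29] [68 66 62]
s 158 268 [  8 -19 -20] [93 91 85]
s 170 268 [ 17  24 -24] [92 96 97]
s 153 269 [  8 -19 -34] [67 64 60]
s 156 269 [  8 -16 -28] [67 66 62]
s 168 269 [ 17  28 -32] [86 91 93]
s 171 269 [ 15  28 -24] [81 85 86]
s 154 270 [  5 -20 -31] [70 71 69]
s 157 270 [  3 -20 -22] [76 79 80]
s 169 270 [ 14  27 -29] [85 91 93]
s 172 270 [ 12  25 -19] [85 85 83]
s 169 271 [ 12  28 -30] [86 91 93]
s 172 271 [ 10  28 -21] [84 83 80]
s 170 272 [ 10  30 -28] [84 90 92]
s 173 272 [0 8 0] [108 105  99]
s 168 273 [  8  28 -33] [85 90 92]
s 171 273 [  7  30 -26] [80 84 84]
s 171 274 [  4  27 -23] [80 83 84]
s 170 275 [  2  26 -25] [83 88 91]
s 173 275 [-7  8  1] [101  98  93]
s 169 276 [  1  28 -30] [86 91 94]
s 172 276 [ -2  25 -18] [85 84 81]
s 168 277 [ -1  28 -33] [84 89 93]
s 171 277 [ -3  27 -23] [79 83 84]
s 174 277 [-12   8   3] [112 108 102]
s 189 277 [-26 
[... 2245 characters left out ...]
4 104]
t 398 227 [22  7  0] [95 93 92]
t 404 227 [ 7  1 -6] [112 109 108]
t 396 228 [28  7  2] [100  98  98]
t 399 228 [22  5 -2] [103 101  99]
t 405 228 [ 5 -2 -8] [107 104 103]
t 394 229 [31  6  6] [107 105 105]
t 397 229 [30  6 -1] [102 101  98]
t 394 230 [38  7  2] [99 96 95]
t 415 232 [ -7 -16 -25] [38 37 39]
t 413 233 [ -6 -18 -20] [36 36 38]
t 416 233 [ -6 -18 -27] [39 37 39]
t 413 234 [  1 -18 -23] [38 37 38]
t 411 235 [  7 -18 -21] [38 38 38]
t 414 235 [  3 -19 -26] [38 38 39]
t 409 236 [ 11 -19 -18] [79 79 83]
t 412 236 [ 10 -18 -25] [38 37 38]
t 409 237 [ 13 -20 -18] [51 51 52]
t 412 237 [ 17 -17 -28] [39 39 40]
t 411 238 [ 15 -21 -24] [55 59 62]
t 411 239 [ 17 -23 -25] [60 67 73]
```

The crop shows the visible fingertips ending at the rim's outer edge (left crop, about (175,185)). By range they sit at tool z ≈ -18 mm, where +17 was stated. I'll close gently to feel whether the pads have the rim.

Request:
{"name": "jog_arm", "arguments": {
  "force": 4,
  "increments": [
    {"travel": [0, 0, 0], "dr": [0, 0, 0], "hand": 0.5},
    {"travel": [0, 0, 0], "dr": [0, 0, 0], "hand": 0.62},
    {"travel": [0, 0, 0], "dr": [0, 0, 0], "hand": 0.8},
    {"travel": [0, 0, 0], "dr": [0, 0, 0], "hand": 0.8}
  ]
}}

```text
clock: 5.52
eef_pos: [0.5355, -0.2841, 0.1324]
tcp_rot: [[-0.447, 0.887, 0.113], [0.598, 0.203, 0.775], [0.665, 0.415, -0.621]]
ft_force: [0.0, 0.3, -0.7]
grip_width: 0.102
gripper_force: 0.0
```

Run:
```python
from h import *
st()
```

```text
5.525 J [-53.7  50.3  65.8  34.4 103.1 -81.6] p [ 0.5355 -0.2841  0.1324] F [ 0.    0.27 -0.68] w 9.3 0.0
```

Run:
```python
from h import *
T1=np.array([[.134,.912,.389],[.747,.165,-.644],[-.651,.376,-.659]]);p1=np.array([.4802,-.1003,.2117])
T2=np.array([[-.445,.889,.108],[.593,.202,.78],[.671,.412,-.617]]);p2=np.array([.5263,-.354,.1873])
for t,p,T in(('scene1',p1,T1),('top1',p1,T1),('scene2',p2,T2),('top2',p2,T2)):
    c=dict(np.load(t+'.npz'));W=cloud(c);q=(W-p)@T*1000
    m=(abs(q)<[30,60,75]).all(-1)&(c['range_z']>0); r=q[m]; o=np.argsort(-r[:,2])[:400]
    print(t,m.sum(),np.histogram(r[:,2],np.arange(-75,80,10))[0]); 
    k=r[(r[:,2]<40)]; k=k[np.argsort(-k[:,2])][:8]; print(k.round(0).tolist())
```

```text
scene1 686 [125 120 123 114 108  96   0   0   0   0   0   0   0   0   0]
[[-17.0, 22.0, -16.0], [-11.0, 22.0, -16.0], [-15.0, 23.0, -16.0], [-3.0, 24.0, -17.0], [6.0, 25.0, -17.0], [-2.0, 26.0, -17.0], [-9.0, 26.0, -17.0], [1.0, 26.0, -17.0]]
top1 442 [81 75 83 88 72 43  0  0  0  0  0  0  0  0  0]
[[-12.0, -18.0, -16.0], [9.0, -19.0, -16.0], [-10.0, -18.0, -17.0], [-15.0, 19.0, -18.0], [10.0, -18.0, -18.0], [-18.0, -21.0, -18.0], [-19.0, 24.0, -19.0], [4.0, -17.0, -19.0]]
scene2 397 [  0   0  90 111 103  84   9   0   0   0   0   0   0   0   0]
[[13.0, -22.0, -12.0], [15.0, -24.0, -13.0], [1.0, -20.0, -14.0], [-3.0, 22.0, -14.0], [10.0, -20.0, -14.0], [5.0, -19.0, -14.0], [8.0, -19.0, -15.0], [3.0, -19.0, -15.0]]
top2 269 [44 48 53 47 48 29  0  0  0  0  0  0  0  0  0]
[[15.0, 19.0, -16.0], [15.0, 22.0, -16.0], [11.0, 18.0, -17.0], [12.0, 25.0, -18.0], [19.0, 26.0, -18.0], [2.0, 26.0, -19.0], [-15.0, 26.0, -19.0], [9.0, 26.0, -19.0]]
```

In all views the fingertips end at about tool z = -17 mm, so the true tool is about 34 mm shorter than stated. I'll take the grasp point at 36 mm behind the reported TCP, reopen and move in by the difference.

```bash
sed -i 's/return g+(.002-back)/return g+(.036-back)/' h.py
python3 - <<'E'
from h import *
jog(*grasp(PC,PR))
E
```

```text
travel [0.0007, 0.001, 0.0889] dr [0.0005, 0.0007, -0.0005] mm 35.57504105665769 deg 0.16739058671975948
```

Request:
{"name": "jog_arm", "arguments": {
  "increments": [
    {"travel": [0, 0, 0], "dr": [0, 0, 0], "hand": 0.2},
    {"travel": [0, 0, 0], "dr": [0, 0, 0], "hand": 0.2},
    {"travel": [0.0007, 0.002, 0.03], "dr": [0, 0, 0], "hand": 0.2},
    {"travel": [0.0007, 0.002, 0.06], "dr": [0, 0, 0], "hand": 0.2},
    {"travel": [0.0007, 0.002, 0.088], "dr": [0, 0, 0], "hand": 0.2},
    {"travel": [0.0007, 0.002, 0.088], "dr": [0, 0, 0], "hand": 0.2}
  ]
}}

```text
clock: 6.28
eef_pos: [0.5399, -0.2554, 0.1106]
tcp_rot: [[-0.447, 0.887, 0.112], [0.597, 0.203, 0.776], [0.666, 0.414, -0.621]]
ft_force: [0.2, 0.4, 0.1]
grip_width: 0.4
gripper_force: 0.0
```

Run:
```python
from h import *
s=st();p=s['eef_pos'];T=s['tcp_rot']
for t in('scene','top'):
    c=snap(t,t+'4');W=cloud(c);q=(W-p)@T*1000;px=c['pixels'].astype(int)
    m=(abs(q)<[20,45,60]).all(-1)&(c['range_z']>0)
    f=q[m&(abs(q[...,1])>15)];r=q[m&(abs(q[...,1])<12)]
    print(t,'finger max z',np.sort(f[:,2])[-5:],'rim y',np.percentile(r[:,1],[2,50,98]),'z',np.percentile(r[:,2],[5,50,95]))
```

```text
6.275 J [-52.1  50.6  69.6  34.9  99.1 -82.7] p [ 0.5399 -0.2554  0.1106] F [0.24 0.37 0.14] w 36.4 0.0
scene finger max z [40.2844 40.8626 41.4242 41.6999 57.531 ] rim y [-11.1341  -4.3649   6.8174] z [-41.8303  33.9421  54.4624]
top finger max z [35.2529 36.2842 38.0678 38.247  41.6213] rim y [-11.7272  -3.8884   7.0019] z [-43.7111  17.9822  45.028 ]
```

Request:
{"name": "jog_arm", "arguments": {
  "force": 5,
  "increments": [
    {"travel": [0, 0, 0], "dr": [0, 0, 0], "hand": 0.5},
    {"travel": [0, 0, 0], "dr": [0, 0, 0], "hand": 0.65},
    {"travel": [0, 0, 0], "dr": [0, 0, 0], "hand": 0.9},
    {"travel": [0, 0, 0], "dr": [0, 0, 0], "hand": 0.9}
  ]
}}

```text
clock: 6.88
eef_pos: [0.5404, -0.2567, 0.1112]
tcp_rot: [[-0.448, 0.887, 0.114], [0.599, 0.203, 0.775], [0.664, 0.415, -0.622]]
ft_force: [2.4, 0.1, 0.5]
grip_width: 0.085
gripper_force: 5.0
```

Run:
```python
from h import *
s=st();p=s['eef_pos'];T=s['tcp_rot']
a=snap('scene','scene5')['pixels'][220:320,120:240,::-1];b=snap('top','top5')['pixels'][180:280,320:440,::-1]
cv2.imwrite('pics/crop5.png',np.hstack([cv2.resize(x,(400,333)) for x in(a,b)]))
```

```text
6.875 J [-52.1  50.6  69.5  35.   99.1 -82.7] p [ 0.5404 -0.2567  0.1112] F [2.45 0.15 0.5 ] w 7.7 5.0
```

View pics/crop5.png

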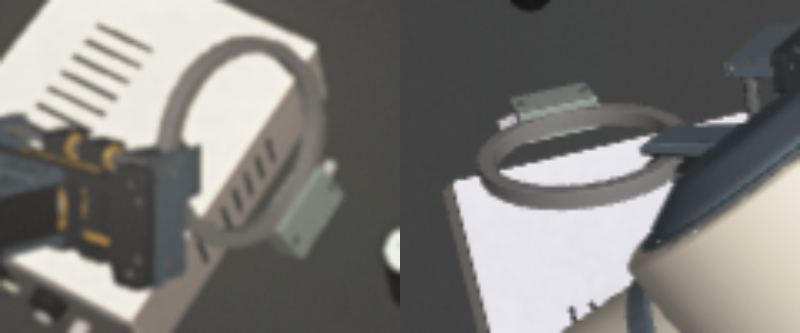

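The crop shows the fingers now straddling the rim, with the pads on the flank near (180,190) and a contact force of 5 N. Gripping firmly.

Request:
{"name": "jog_arm", "arguments": {
  "force": 55,
  "increments": [
    {"travel": [0, 0, 0], "dr": [0, 0, 0], "hand": 1},
    {"travel": [0, 0, 0], "dr": [0, 0, 0], "hand": 1},
    {"travel": [0, 0, 0], "dr": [0, 0, 0], "hand": 1}
  ]
}}

```text
clock: 7.35
eef_pos: [0.5411, -0.2567, 0.1116]
tcp_rot: [[-0.449, 0.886, 0.115], [0.599, 0.203, 0.775], [0.663, 0.417, -0.622]]
ft_force: [8.4, -0.0, 3.2]
grip_width: 0.075
gripper_force: 54.6
```

Run:
```python
from h import *
s=st();print(s['ft_torque']);R=s['tcp_rot'];print('up50,+x15',R.T@[.015,0,.05]/.4); print('up',R.T@[0,0,.01]/.4)
```

```text
7.35 J [-52.1  50.6  69.4  35.   99.1 -82.7] p [ 0.5411 -0.2567  0.1116] F [ 8.44 -0.01  3.15] w 6.9 54.6
[-0.1758 -1.3996 -1.1207]
up50,+x15 [ 0.0661  0.0853 -0.0734]
up [ 0.0166  0.0104 -0.0155]
```

Request:
{"name": "jog_arm", "arguments": {
  "increments": [
    {"travel": [0.013, 0.018, -0.015], "dr": [0, 0, 0], "hand": 1},
    {"travel": [0.035, 0.045, -0.038], "dr": [0, 0, 0], "hand": 1},
    {"travel": [0.066, 0.085, -0.073], "dr": [0, 0, 0], "hand": 1},
    {"travel": [0.066, 0.085, -0.073], "dr": [0, 0, 0], "hand": 1},
    {"travel": [0.066, 0.085, -0.073], "dr": [0, 0, 0], "hand": 1}
  ]
}}

```text
clock: 7.98
eef_pos: [0.5549, -0.2564, 0.1608]
tcp_rot: [[-0.447, 0.887, 0.113], [0.598, 0.203, 0.775], [0.665, 0.414, -0.622]]
ft_force: [0.1, 0.5, -3.6]
grip_width: 0.077
gripper_force: 54.9
```

```bash
cat >> h.py <<'E'
from scipy.optimize import least_squares
def sd(q):
    r=np.hypot(q[:,1],q[:,2])-.069; d=np.abs(np.c_[r,q[:,0]])-[.006,.007]
    return np.hypot(*np.maximum(d,0).T)+np.minimum(d.max(1),0)
def fit(tag,p,T):
    "ring in TCP frame from both pictures"
    C0,R0=ring(p,T); Q=[]
    for n in('scene','top'):
        c=snap(n,n+tag);W=cloud(c);W=W[c['range_z']>0]
        q=(W-C0)@R0; t=(W-p)@T
        k=(abs(sd(q))<.012)&(q[:,2]>-.06)&~((abs(t[:,0])<.024)&(t[:,2]<.025)&(abs(t[:,1])<.06))&(t[:,2]>-.03); Q.append(W[k])
    P=np.vstack(Q)
    def ff(v): return sd((P-C0-R0@v[:3])@R0@Ro.from_rotvec(v[3:]).as_matrix())
    r=least_squares(ff,np.zeros(6),loss='soft_l1',f_scale=.002,x_scale=[.01]*3+[.1]*3)
    v=r.x; R=R0@Ro.from_rotvec(v[3:]).as_matrix(); C=C0+R0@v[:3]
    print('fit n',[len(x) for x in Q],'rms',np.sqrt(np.mean(ff(v)**2)),'off mm',v[:3]*1000,'rot deg',np.degrees(v[3:]),'C',C,'axis',R[:,0])
    return C,R
E
python3 - <<'E'
from h import *
s=st(); C,R=fit('6',s['eef_pos'],s['tcp_rot'])
E
```

```text
7.975 J [-51.2  47.9  66.4  36.1 103.3 -78.6] p [ 0.5549 -0.2564  0.1608] F [ 0.14  0.47 -3.63] w 7.0 54.9
fit n [717, 679] rms 0.0014682353677124367 off mm [-2.5844  0.2262 -1.025 ] rot deg [31.3569 -0.1777 -0.2315] C [ 0.5523 -0.2258  0.1451] axis [0.8874 0.1984 0.4161]
```

The loop is held, at about 3.6 N. Next I raise it, set it upright and carry it to a point in front of the hook.

```bash
cat >> h.py <<'E'
OFF=np.array([-.0026,.0002,-.001])
def carry(C,R): return grasp(np.asarray(C)-R@OFF,R)
E
python3 - <<'E'
from h import *
jog(*carry([.50,-.17,.28],SR)); print(UH, UH-.12*SR[:,0])
E
```

```text
travel [0.3638, 0.0628, -0.1145] dr [0.0732, -0.0056, 0.1174] mm 154.62411474505024 deg 24.92620680641919
[0.5954 0.2162 0.    ] [0.4766 0.1995 0.    ]
```

Request:
{"name": "jog_arm", "arguments": {
  "increments": [
    {"travel": [0.09, 0.03, -0.04], "dr": [0.01, 0, 0.02], "hand": 1},
    {"travel": [0.18, 0.045, -0.07], "dr": [0.03, 0, 0.05], "hand": 1},
    {"travel": [0.27, 0.055, -0.095], "dr": [0.05, 0, 0.08], "hand": 1},
    {"travel": [0.364, 0.063, -0.1145], "dr": [0.0732, -0.0056, 0.1174], "hand": 1},
    {"travel": [0.364, 0.063, -0.1145], "dr": [0.0732, -0.0056, 0.1174], "hand": 1},
    {"travel": [0.364, 0.063, -0.1145], "dr": [0.0732, -0.0056, 0.1174], "hand": 1}
  ]
}}

```text
clock: 8.82
eef_pos: [0.5071, -0.1999, 0.2955]
tcp_rot: [[-0.096, 0.99, -0.101], [0.675, 0.14, 0.725], [0.732, 0.002, -0.682]]
ft_force: [-1.4, -0.0, -3.0]
grip_width: 0.076
gripper_force: 54.9
```

Run:
```python
from h import *
st()
jog(*carry([*(UH-.11*SR[:,0])[:2],.26],SR))
```

```text
8.825 J [-45.4  37.   63.5  29.3 117.  -49. ] p [ 0.5071 -0.1999  0.2955] F [-1.4  -0.02 -3.03] w 6.9 54.9
travel [0.5935, 0.0952, 0.7088] dr [0.0003, -0.0002, 0.0005] mm 371.75392946629785 deg 0.10753495555911795
```

Request:
{"name": "jog_arm", "arguments": {
  "increments": [
    {"travel": [0.06, 0.01, 0.07], "dr": [0, 0, 0], "hand": 1},
    {"travel": [0.16, 0.026, 0.19], "dr": [0, 0, 0], "hand": 1},
    {"travel": [0.26, 0.042, 0.31], "dr": [0, 0, 0], "hand": 1},
    {"travel": [0.36, 0.058, 0.43], "dr": [0, 0, 0], "hand": 1},
    {"travel": [0.45, 0.072, 0.54], "dr": [0, 0, 0], "hand": 1},
    {"travel": [0.53, 0.085, 0.64], "dr": [0, 0, 0], "hand": 1},
    {"travel": [0.593, 0.095, 0.709], "dr": [0, 0, 0], "hand": 1},
    {"travel": [0.593, 0.095, 0.709], "dr": [0, 0, 0], "hand": 1}
  ]
}}

```text
clock: 9.82
eef_pos: [0.4922, 0.1727, 0.2753]
tcp_rot: [[-0.096, 0.99, -0.104], [0.675, 0.141, 0.725], [0.732, -0.001, -0.681]]
ft_force: [0.3, -0.8, -3.1]
grip_width: 0.072
gripper_force: 54.9
```

Run:
```python
from h import *
s=st()
jog(*carry([*(UH-.11*SR[:,0])[:2],.26],SR))
C,R=fit('7',s['eef_pos'],s['tcp_rot'])
cv2.imwrite('pics/crop7.png',np.hstack([cv2.resize(cv2.imread(f'pics/{n}7.png')[a:a+160,b:b+160],(400,400)) for n,a,b in(('scene',60,240),('top',130,110))]))
```

```text
9.825 J [-16.5  23.9  92.1  41.7  88.6 -35.2] p [0.4922 0.1727 0.2753] F [ 0.27 -0.84 -3.08] w 6.5 54.9
travel [-0.0016, 0.002, -0.0044] dr [-0.0007, -0.0003, 0.0003] mm 2.0359437202633024 deg 0.14674344913542278
fit n [333, 411] rms 0.0013631093133874494 off mm [-1.7794 -0.9265 -1.0347] rot deg [34.9029 -0.2848 -0.3583] C [0.4863 0.2014 0.2593] axis [0.991  0.1341 0.002 ]
```

View pics/crop7.png

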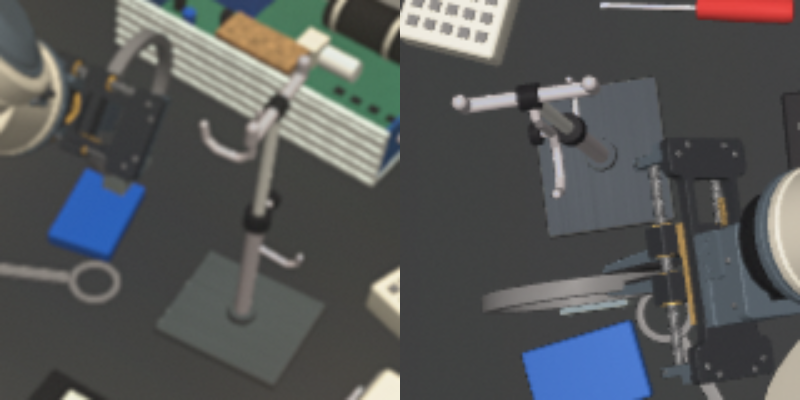

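The left crop shows the loop held upright in front of the stand, with its box at about (115,180) above the blue drive. The right crop shows the ring parallel to the crossbar, with the gripper body to its right and clear of the crossbar end at (590,83). Now check the box is plumb and refine the hook target.

Run:
```python
from h import *
s=env.state();C0,R0=ring(s['eef_pos'],s['tcp_rot']);C=C0+R0@[-.002,-.0005,-.001]
for n in('scene','top'):
    c=dict(np.load(n+'7.npz'));W=cloud(c)[c['range_z']>0];q=(W-C)@R0*1000
    k=q[(abs(q[:,0])<18)&(abs(q[:,1])<60)&(q[:,2]<-70)&(q[:,2]>-108)]
    print(n,len(k),k.min(0) if len(k) else '',k.max(0) if len(k) else '')
# hook vs stand frame
for n in('scene0','top0'):
    c=dict(np.load(n+'.npz'));W=cloud(c)[c['range_z']>0];q=(W-UH)@SR*1000
    h=q[(abs(q[:,0])<45)&(abs(q[:,1])<12)&(q[:,2]>232)&(q[:,2]<300)]
    b=h[abs(h[:,0])<12];t=h[h[:,0]<-20];print(n,'bend y,z',np.median(b,0),b[:,2].max(),'tip x',t[:,0].min(),t[:,0].max(),'tipz',t[:,2].max(),t[:,1].mean())
for z in(.226,):
    jog(*carry([*(UH-.055*SR[:,0])[:2],z],SR));jog(*carry([*UH[:2],z],SR))
```

```text
scene 74 [ -12.7192  -31.9867 -102.6072] [ 14.5577  29.2214 -73.2712]
top 25 [-14.7444 -29.9285 -97.1366] [ -6.7531  25.8009 -70.7108]
scene0 bend y,z [  0.0397   1.7977 248.2352] 251.5017107584473 tip x -32.01107601634784 -20.42430894649267 tipz 276.7746843858401 1.1518037971998347
top0 bend y,z [  0.1022   3.0238 250.2875] 256.90533853152897 tip x -33.03027339919663 -20.934071281788466 tipz 279.43632265792553 2.053225864512023
travel [-0.0603, 0.1378, 0.0579] dr [-0.0001, 0.0001, 0.0] mm 64.45907869814198 deg 0.018594659866158644
travel [-0.0604, 0.2753, 0.0578] dr [-0.0001, 0.0001, 0.0] mm 115.06797409106699 deg 0.018594659866158644
```

Request:
{"name": "jog_arm", "arguments": {
  "increments": [
    {"travel": [-0.02, 0, 0.02], "dr": [0, 0, 0], "hand": 1},
    {"travel": [-0.05, 0.03, 0.0547], "dr": [0, 0, 0], "hand": 1},
    {"travel": [-0.05, 0.09, 0.0547], "dr": [0, 0, 0], "hand": 1},
    {"travel": [-0.05, 0.14, 0.0547], "dr": [0, 0, 0], "hand": 1},
    {"travel": [-0.05, 0.18, 0.0547], "dr": [0, 0, 0], "hand": 1},
    {"travel": [-0.05, 0.22, 0.0547], "dr": [0, 0, 0], "hand": 1},
    {"travel": [-0.05, 0.25, 0.0547], "dr": [0, 0, 0], "hand": 1},
    {"travel": [-0.05, 0.275, 0.0547], "dr": [0, 0, 0], "hand": 1}
  ]
}}

```text
clock: 10.92
eef_pos: [0.6026, 0.1887, 0.2461]
tcp_rot: [[-0.095, 0.99, -0.102], [0.676, 0.139, 0.724], [0.731, -0.0, -0.682]]
ft_force: [-0.1, 0.1, -2.5]
grip_width: 0.076
gripper_force: 54.9
```

Request:
{"name": "jog_arm", "arguments": {
  "increments": [
    {"travel": [0, 0, 0], "dr": [0, 0, 0], "hand": 1},
    {"travel": [0, 0, 0], "dr": [0, 0, 0], "hand": 1}
  ]
}}

```text
clock: 11.18
eef_pos: [0.6016, 0.1887, 0.2469]
tcp_rot: [[-0.095, 0.99, -0.102], [0.676, 0.139, 0.724], [0.731, 0.0, -0.682]]
ft_force: [0.4, 0.2, -3.5]
grip_width: 0.073
gripper_force: 54.9
```

```bash
sed -i 's/^SR=.*/SR=ax(8,0); UH=np.array([.637,.222,0])-.042*SR[:,0]+.002*SR[:,1]/' h.py
python3 - <<'E'
from h import *
s=st(); C,R=fit('8',s['eef_pos'],s['tcp_rot']); print('ring in hook frame',(C-UH)@SR*1000,'inner top',C[2]+.063)
cv2.imwrite('pics/crop8.png',np.hstack([cv2.resize(cv2.imread(f'pics/{n}8.png')[a:a+130,b:b+130],(400,400)) for n,a,b in(('scene',60,270),('top',130,110))]))
print('down10',s['tcp_rot'].T@[0,0,-.01]/.4)
E
```

```text
11.175 J [-12.4  33.6  78.6  43.3  88.7 -29.8] p [0.6016 0.1887 0.2469] F [ 0.45  0.22 -3.53] w 6.7 54.9
fit n [217, 574] rms 0.0018006518791299014 off mm [-2.2089 -0.1709 -0.5697] rot deg [-3.0939 -0.0643 -0.2225] C [0.5952 0.2181 0.2313] axis [0.9908 0.1355 0.0016]
ring in hook frame [  0.1019  -0.031  231.2527] inner top 0.29425267004240907
down10 [-0.0183 -0.      0.0171]
```

View pics/crop8.png

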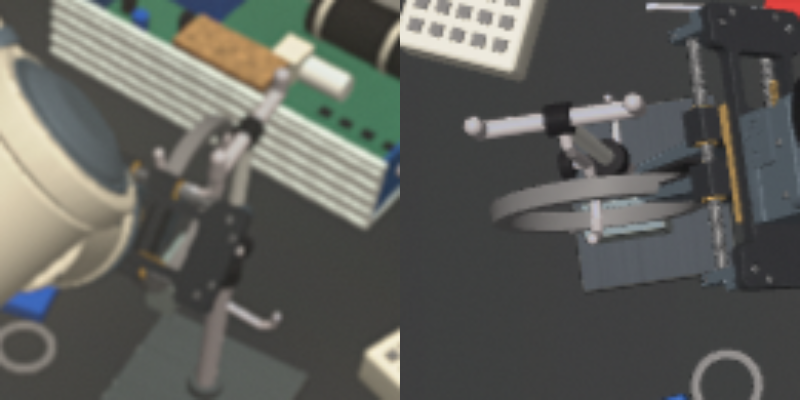

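Both crops show the rim over the bend, between the tip (590,238 on the right) and the shank, about 40 mm above the bend by measurement. Lowering now.

Request:
{"name": "jog_arm", "arguments": {
  "increments": [
    {"travel": [-0.015, 0, 0.014], "dr": [0, 0, 0], "hand": 1},
    {"travel": [-0.03, 0, 0.028], "dr": [0, 0, 0], "hand": 1},
    {"travel": [-0.045, 0, 0.042], "dr": [0, 0, 0], "hand": 1},
    {"travel": [-0.055, 0, 0.0514], "dr": [0, 0, 0], "hand": 1},
    {"travel": [-0.0604, 0, 0.0564], "dr": [0, 0, 0], "hand": 1},
    {"travel": [-0.0604, 0, 0.0564], "dr": [0, 0, 0], "hand": 1},
    {"travel": [-0.0604, 0, 0.0564], "dr": [0, 0, 0], "hand": 1}
  ]
}}

```text
clock: 12.15
eef_pos: [0.6021, 0.1887, 0.2142]
tcp_rot: [[-0.096, 0.99, -0.101], [0.676, 0.139, 0.724], [0.731, 0.001, -0.683]]
ft_force: [-0.5, -0.2, -3.9]
grip_width: 0.073
gripper_force: 54.9
```

Request:
{"name": "jog_arm", "arguments": {
  "increments": [
    {"travel": [-0.00183, 0, 0.0017], "dr": [0, 0, 0], "hand": 1},
    {"travel": [-0.00366, 0, 0.0034], "dr": [0, 0, 0], "hand": 1},
    {"travel": [-0.00366, 0, 0.0034], "dr": [0, 0, 0], "hand": 1}
  ]
}}

```text
clock: 12.52
eef_pos: [0.602, 0.1887, 0.2119]
tcp_rot: [[-0.096, 0.99, -0.101], [0.676, 0.139, 0.724], [0.731, 0.001, -0.682]]
ft_force: [0.4, 0.4, -3.9]
grip_width: 0.071
gripper_force: 54.9
```

Request:
{"name": "jog_arm", "arguments": {
  "increments": [
    {"travel": [-0.00183, 0, 0.0017], "dr": [0, 0, 0], "hand": 1},
    {"travel": [-0.00366, 0, 0.0034], "dr": [0, 0, 0], "hand": 1},
    {"travel": [-0.00366, 0, 0.0034], "dr": [0, 0, 0], "hand": 1}
  ]
}}

```text
clock: 12.9
eef_pos: [0.602, 0.1887, 0.2099]
tcp_rot: [[-0.095, 0.99, -0.101], [0.676, 0.139, 0.724], [0.731, 0.001, -0.682]]
ft_force: [0.1, 0.9, -2.7]
grip_width: 0.074
gripper_force: 54.9
```

Request:
{"name": "jog_arm", "arguments": {
  "increments": [
    {"travel": [-0.00183, 0, 0.0017], "dr": [0, 0, 0], "hand": 1},
    {"travel": [-0.00183, 0, 0.0017], "dr": [0, 0, 0], "hand": 1}
  ]
}}

```text
clock: 13.15
eef_pos: [0.602, 0.1887, 0.2089]
tcp_rot: [[-0.096, 0.99, -0.101], [0.676, 0.139, 0.724], [0.731, 0.001, -0.682]]
ft_force: [-0.1, 0.6, -2.9]
grip_width: 0.073
gripper_force: 54.9
```

Request:
{"name": "jog_arm", "arguments": {
  "increments": [
    {"travel": [-0.00183, 0, 0.0017], "dr": [0, 0, 0], "hand": 1},
    {"travel": [-0.00183, 0, 0.0017], "dr": [0, 0, 0], "hand": 1}
  ]
}}

```text
clock: 13.4
eef_pos: [0.602, 0.1887, 0.2079]
tcp_rot: [[-0.095, 0.99, -0.101], [0.676, 0.139, 0.724], [0.731, 0.001, -0.682]]
ft_force: [-0.0, -0.0, -3.4]
grip_width: 0.07
gripper_force: 54.9
```

Request:
{"name": "jog_arm", "arguments": {
  "increments": [
    {"travel": [-0.00183, 0, 0.0017], "dr": [0, 0, 0], "hand": 1},
    {"travel": [-0.00183, 0, 0.0017], "dr": [0, 0, 0], "hand": 1}
  ]
}}

```text
clock: 13.65
eef_pos: [0.602, 0.1887, 0.2069]
tcp_rot: [[-0.095, 0.99, -0.101], [0.676, 0.139, 0.724], [0.731, 0.001, -0.682]]
ft_force: [0.0, -0.3, -3.3]
grip_width: 0.072
gripper_force: 54.9
```

Inner top is now about 0.254. Continuing in 1 mm steps.

Request:
{"name": "jog_arm", "arguments": {
  "increments": [
    {"travel": [-0.00183, 0, 0.0017], "dr": [0, 0, 0], "hand": 1},
    {"travel": [-0.00183, 0, 0.0017], "dr": [0, 0, 0], "hand": 1}
  ]
}}

```text
clock: 13.9
eef_pos: [0.602, 0.1887, 0.2059]
tcp_rot: [[-0.095, 0.99, -0.101], [0.676, 0.139, 0.724], [0.731, 0.001, -0.682]]
ft_force: [-0.0, -0.9, -3.3]
grip_width: 0.072
gripper_force: 54.9
```

Request:
{"name": "jog_arm", "arguments": {
  "increments": [
    {"travel": [-0.00183, 0, 0.0017], "dr": [0, 0, 0], "hand": 1},
    {"travel": [-0.00183, 0, 0.0017], "dr": [0, 0, 0], "hand": 1}
  ]
}}

```text
clock: 14.15
eef_pos: [0.602, 0.1887, 0.2049]
tcp_rot: [[-0.095, 0.99, -0.101], [0.676, 0.139, 0.724], [0.731, 0.001, -0.682]]
ft_force: [-0.0, 0.1, -3.7]
grip_width: 0.072
gripper_force: 54.9
```

Request:
{"name": "jog_arm", "arguments": {
  "increments": [
    {"travel": [-0.00183, 0, 0.0017], "dr": [0, 0, 0], "hand": 1},
    {"travel": [-0.00183, 0, 0.0017], "dr": [0, 0, 0], "hand": 1}
  ]
}}

```text
clock: 14.4
eef_pos: [0.602, 0.1888, 0.204]
tcp_rot: [[-0.096, 0.99, -0.101], [0.676, 0.139, 0.724], [0.731, 0.001, -0.682]]
ft_force: [-0.1, 0.1, -1.9]
grip_width: 0.07
gripper_force: 54.9
```

Request:
{"name": "jog_arm", "arguments": {
  "increments": [
    {"travel": [-0.00183, 0, 0.0017], "dr": [0, 0, 0], "hand": 1},
    {"travel": [-0.00183, 0, 0.0017], "dr": [0, 0, 0], "hand": 1}
  ]
}}

```text
clock: 14.65
eef_pos: [0.6021, 0.1889, 0.2034]
tcp_rot: [[-0.096, 0.99, -0.101], [0.675, 0.139, 0.724], [0.731, 0.001, -0.682]]
ft_force: [-0.0, 0.8, 4.5]
grip_width: 0.072
gripper_force: 54.9
```

Contact: the force goes from -3.4 to +4.5 N. Easing the excess, then relaxing the grip before opening.

Request:
{"name": "jog_arm", "arguments": {
  "increments": [
    {"travel": [0.0009, 0, -0.00085], "dr": [0, 0, 0], "hand": 1},
    {"travel": [0.0009, 0, -0.00085], "dr": [0, 0, 0], "hand": 1},
    {"travel": [0.0009, 0, -0.00085], "dr": [0, 0, 0], "hand": 1}
  ]
}}

```text
clock: 15.02
eef_pos: [0.602, 0.1888, 0.2035]
tcp_rot: [[-0.096, 0.99, -0.101], [0.676, 0.139, 0.724], [0.731, 0.001, -0.682]]
ft_force: [0.5, 0.9, 2.4]
grip_width: 0.069
gripper_force: 54.9
```

Run:
```python
from h import *
s=st(); print(s['ft_torque']); C,R=fit('9',s['eef_pos'],s['tcp_rot']); print('ring in hook frame',(C-UH)@SR*1000)
```

```text
15.025 J [-12.4  36.4  80.9  43.5  85.  -33.3] p [0.602  0.1888 0.2035] F [0.52 0.86 2.42] w 6.3 54.9
[0.1401 0.1155 0.0233]
fit n [269, 576] rms 0.00285025234425949 off mm [-1.9605  0.2162 -0.3868] rot deg [-20.2013   0.1824  -0.2015] C [0.5959 0.2186 0.1881] axis [ 0.9908  0.1353 -0.0016]
ring in hook frame [  0.7977   0.3833 188.1167]
```

Request:
{"name": "jog_arm", "arguments": {
  "force": 12,
  "increments": [
    {"travel": [0.0004, 0, -0.0004], "dr": [0, 0, 0], "hand": 1},
    {"travel": [0.0004, 0, -0.0004], "dr": [0, 0, 0], "hand": 1},
    {"travel": [0.0004, 0, -0.0004], "dr": [0, 0, 0], "hand": 1}
  ]
}}

```text
clock: 15.5
eef_pos: [0.6021, 0.1886, 0.2036]
tcp_rot: [[-0.096, 0.99, -0.101], [0.676, 0.139, 0.724], [0.731, 0.001, -0.683]]
ft_force: [1.3, 1.8, 0.2]
grip_width: 0.076
gripper_force: 12.0
```

Request:
{"name": "jog_arm", "arguments": {
  "force": 4,
  "increments": [
    {"travel": [0, 0, 0], "dr": [0, 0, 0], "hand": 1},
    {"travel": [0, 0, 0], "dr": [0, 0, 0], "hand": 1},
    {"travel": [0, 0, 0], "dr": [0, 0, 0], "hand": 1},
    {"travel": [0, 0, 0], "dr": [0, 0, 0], "hand": 1}
  ]
}}

```text
clock: 16.0
eef_pos: [0.602, 0.1887, 0.2036]
tcp_rot: [[-0.096, 0.99, -0.101], [0.676, 0.139, 0.724], [0.731, 0.001, -0.683]]
ft_force: [0.7, 1.0, 0.4]
grip_width: 0.075
gripper_force: 4.0
```

Request:
{"name": "jog_arm", "arguments": {
  "increments": [
    {"travel": [0, 0, 0], "dr": [0, 0, 0], "hand": 0.83},
    {"travel": [0, 0, 0], "dr": [0, 0, 0], "hand": 0.8},
    {"travel": [0, 0, 0], "dr": [0, 0, 0], "hand": 0.76},
    {"travel": [0, 0, 0], "dr": [0, 0, 0], "hand": 0.7},
    {"travel": [0, 0, 0], "dr": [0, 0, 0], "hand": 0.6},
    {"travel": [0, 0, 0], "dr": [0, 0, 0], "hand": 0.4},
    {"travel": [0, 0, 0], "dr": [0, 0, 0], "hand": 0.2},
    {"travel": [0, 0, 0], "dr": [0, 0, 0], "hand": 0.2}
  ]
}}

```text
clock: 17.0
eef_pos: [0.602, 0.1887, 0.2037]
tcp_rot: [[-0.096, 0.99, -0.101], [0.676, 0.139, 0.724], [0.731, 0.001, -0.682]]
ft_force: [0.4, -0.1, -0.1]
grip_width: 0.398
gripper_force: 0.0
```

Run:
```python
from h import *
s=st(); C,R=fit('10',s['eef_pos'],s['tcp_rot']); print('ring in hook frame',(C-UH)@SR*1000)
q=cloud(dict(np.load('top10.npz')));t=(q-s['eef_pos'])@s['tcp_rot']*1000
m=(abs(t[...,0])<20)&(abs(t[...,1])<45)&(t[...,2]>-60)&(t[...,2]<10); print(np.histogram(t[m][:,1],np.arange(-45,46,5)))
```

```text
17.0 J [-12.4  36.4  80.9  43.5  85.  -33.3] p [0.602  0.1887 0.2037] F [ 0.38 -0.06 -0.07] w 36.2 0.0
fit n [251, 512] rms 0.002921838384399344 off mm [-1.5568  1.1466 -0.6562] rot deg [88.6322 -0.5278  0.1658] C [0.5961 0.2195 0.188 ] axis [0.9908 0.1353 0.0086]
ring in hook frame [  1.1657   1.2159 187.9568]
(array([ 0,  0,  1, 32, 26, 12,  0, 36, 29, 25,  0,  0, 64, 31, 19,  0,  0,
        0]), array([-45, -40, -35, -30, -25, -20, -15, -10,  -5,   0,   5,  10,  15,
        20,  25,  30,  35,  40,  45]))
```

Released: forces are about zero and the rim sits free between the open fingers. Retreating straight back along the tool.

Request:
{"name": "jog_arm", "arguments": {
  "increments": [
    {"travel": [0, -0.003, -0.02], "dr": [0, 0, 0], "hand": 0.2},
    {"travel": [0, -0.003, -0.05], "dr": [0, 0, 0], "hand": 0.2},
    {"travel": [0, -0.003, -0.09], "dr": [0, 0, 0], "hand": 0.2},
    {"travel": [0, -0.003, -0.14], "dr": [0, 0, 0], "hand": 0.2},
    {"travel": [0, -0.003, -0.2], "dr": [0, 0, 0], "hand": 0.2},
    {"travel": [0, -0.003, -0.28], "dr": [0, 0, 0], "hand": 0.2},
    {"travel": [0, -0.003, -0.36], "dr": [0, 0, 0], "hand": 0.2},
    {"travel": [0, -0.003, -0.4], "dr": [0, 0, 0], "hand": 0.2}
  ]
}}

```text
clock: 18.1
eef_pos: [0.6176, 0.0709, 0.3144]
tcp_rot: [[-0.096, 0.99, -0.099], [0.676, 0.138, 0.723], [0.73, 0.003, -0.683]]
ft_force: [-0.3, 0.4, 0.0]
grip_width: 0.402
gripper_force: 0.0
```

Request:
{"name": "jog_arm", "arguments": {
  "increments": [
    {"travel": [0, 0, 0], "dr": [0, 0, 0], "hand": 0.2},
    {"travel": [0, 0, 0], "dr": [0, 0, 0], "hand": 0.2},
    {"travel": [0, 0, 0], "dr": [0, 0, 0], "hand": 0.2},
    {"travel": [0, 0, 0], "dr": [0, 0, 0], "hand": 0.2},
    {"travel": [0, 0, 0], "dr": [0, 0, 0], "hand": 0.2},
    {"travel": [0, 0, 0], "dr": [0, 0, 0], "hand": 0.2}
  ]
}}

```text
clock: 18.85
eef_pos: [0.617, 0.0728, 0.3128]
tcp_rot: [[-0.096, 0.99, -0.101], [0.676, 0.139, 0.724], [0.731, 0.001, -0.682]]
ft_force: [-0.9, -0.0, -0.7]
grip_width: 0.402
gripper_force: 0.0
```

Run:
```python
from h import *
s=st()
for n in('scene','top'): snap(n,n+'11')
C=UH+[0,0,.188]
for n in('scene','top'):
    c=dict(np.load(n+'11.npz'));q=((cloud(c)[c['range_z']>0])-C)@SR*1000
    b=q[(abs(q[:,0])<25)&(abs(q[:,1])<60)&(q[:,2]<-68)&(q[:,2]>-115)];print(n,len(b),b.min(0),b.max(0),b.mean(0))
cv2.imwrite('pics/crop11.png',np.hstack([cv2.resize(cv2.imread(f'pics/{n}11.png')[a:a+160,b:b+160],(400,400)) for n,a,b in(('scene',70,260),('top',120,110))]))
```

```text
18.85 J [-21.6  33.2  68.1  40.7 102.7 -29.1] p [0.617  0.0728 0.3128] F [-0.89 -0.05 -0.69] w 36.6 0.0
scene 122 [ -10.2115  -31.766  -101.6891] [ 17.8083  32.6258 -68.0176] [ 11.4285  -8.5716 -83.7259]
top 56 [-12.4169 -28.3361 -97.0957] [ 11.9791  44.0391 -68.2771] [ -9.2367  -3.4187 -80.5961]
```

View pics/crop11.png

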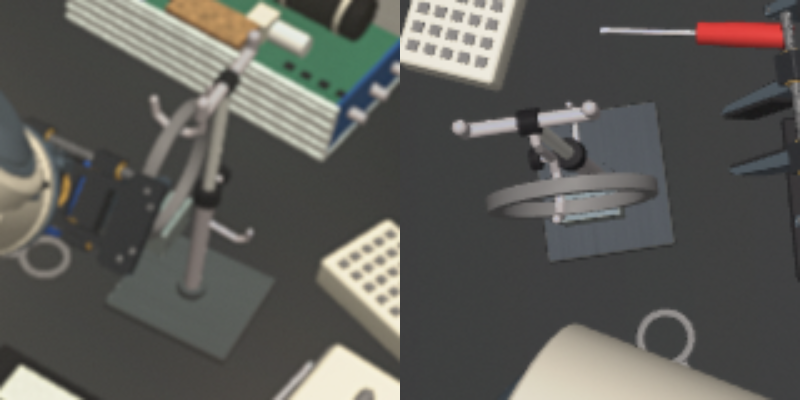

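The crops show the loop hanging in the hook's bend, with its box straight below (right crop, about (590,208)) and the gripper clear. I'll let it settle a second, check for motion and hand in.

Request:
{"name": "jog_arm", "arguments": {
  "increments": [
    {"travel": [0, 0, -0.02], "dr": [0, 0, 0], "hand": 0.2},
    {"travel": [0, 0, -0.02], "dr": [0, 0, 0], "hand": 0.2},
    {"travel": [0, 0, -0.02], "dr": [0, 0, 0], "hand": 0.2},
    {"travel": [0, 0, -0.02], "dr": [0, 0, 0], "hand": 0.2},
    {"travel": [0, 0, -0.02], "dr": [0, 0, 0], "hand": 0.2},
    {"travel": [0, 0, -0.02], "dr": [0, 0, 0], "hand": 0.2},
    {"travel": [0, 0, -0.02], "dr": [0, 0, 0], "hand": 0.2},
    {"travel": [0, 0, -0.02], "dr": [0, 0, 0], "hand": 0.2}
  ]
}}

```text
clock: 19.95
eef_pos: [0.6178, 0.0669, 0.3183]
tcp_rot: [[-0.096, 0.99, -0.101], [0.676, 0.139, 0.724], [0.731, 0.001, -0.682]]
ft_force: [0.7, -0.1, -1.1]
grip_width: 0.4
gripper_force: 0.0
```

Run:
```python
from h import *
st(); C=UH+[0,0,.188]; z=[]
for i in range(4):
    c=env.camera('top');W=cloud(c);q=(W-C)@SR*1000;b=(abs(q[...,0])<25)&(abs(q[...,1])<33)&(q[...,2]<-68)&(q[...,2]>-105)
    z.append(q[b].mean(0))
print(np.array(z)); print(env.close_job())
```

```text
19.95 J [-22.   33.1  67.3  40.6 103.6 -28.9] p [0.6178 0.0669 0.3183] F [ 0.74 -0.12 -1.09] w 36.4 0.0
[[ -9.6587  -4.5114 -81.5963]
 [ -8.7467  -1.6115 -80.9196]
 [ -7.6481  -2.3971 -80.2561]
 [ -8.5831  -1.1926 -80.8497]]
the job is handed in; nothing more can be done
None
```

The loop sensor hangs by its rim in the J-hook's bend, box straight down and showing no swing in the last pictures; I lowered it until the hook took its weight, let go, kept clear of everything else on the bench, and handed the job in after about 20 s.

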